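Set the dividing table's ring to the big stud

ROBOT

A 6-joint arm with a two-finger parallel gripper is mounted at the origin on the work surface. World frame = base frame: x ahead of the robot, y to its left, z up, the work surface at z = 0. Lengths are in mm, angles in rad, forces in N, time in s.
With the tool pointing down it reaches from about 350 to 775 mm from the base axis. Payload 7.3 kg.
Tool frame: the origin (TCP) lies on the mounting face of the last link; the fingertips stand 178 mm ahead of it and the grasp point (between the pads) lies 159 mm ahead of it; z points along the fingers, y is the line along which they close (so a half turn about z gives the same grasp; the last joint's range is limited). The gripper opens to 92 mm and grips with 3 to 60 N. Pads are 19 mm wide; open, the fingers measure 130 mm over their backs; the gripper's body (75 mm by 190 mm) begins 47 mm behind the grasp point.
Start: joints at [1.172, 0.342, 1.524, -0, 1.275, -0.146], TCP at [131.288, 508.322, 404.741] pointing down, gripper open.
Joint ranges: [-2.53, 2.53], [-0.77, 2.02], [0.04, 2.7], [-1, 4.14], [0.28, 2.66], [-3.11, 3.11]. Speed limits (rad/s): [2.57, 2.57, 3.14, 3.14, 3.14, 3.14].

INTERFACE

Orientations are given as [roll, pitch, yaw] about the fixed x, y, z axes, in that order (R = Rz(yaw) Ry(pitch) Rx(roll)).
In Python, from plant import bot, capture gives the robot as it stands (bot), with the cameras as plain functions.
- The arm moves only by the tool shift_gripper, called after "Request:" in YAML: its name, and indented under it one key for each argument. Schema: {"type":"object","properties":{"ticks":{"type":"array","items":{"type":"array","items":{"type":"array","items":{"type":"number"},"minItems":5,"maxItems":5},"minItems":1,"maxItems":5},"minItems":1,"maxItems":1},"only":{"type":"string"},"quiet":{"type":"boolean"},"lines":{"type":"string"}},"required":["ticks"],"additionalProperties":false}. ticks is a list that holds a single list of rows (three levels of brackets), with 1 to 5 rows, each of 5 numbers: the finger opening in mm, then dx, dy, dz in shares of 1000 mm (1.0 is 1000 mm), then a turn about the tool's z in a scale on which 1.0 is 45 degrees; each row is the pose to reach, as a shift and turn from the pose commanded when the call began, along the tool's axes at that moment; what a row does not reach only later rows make up. A row lasts 1/8 s, in which the tool goes at most 62.5 mm and 0.188 rad, less where a joint would pass 70% of its speed; a pose out of reach is approached as far as the arm can. The fingers move at their own pace and stop on an object; the grip force is fixed at half the most. Time passes only in rows, so rows that do not move let the fingers close. The tool returns the time, the measured TCP pose, the force, the opening and the grip force at its end. only (a regular expression) keeps the lines of the reply that match it, lines (a string "A,B") keeps lines A to B, and quiet returns only ok. No shift or turn number may pass 1 either way. Input that does not fit is refused with a message, and nothing moves.
- bot.get_obs(): the state, without advancing time (a new reading comes with each control period).
- capture(name): name is "side" or "top" or "wrist"; returns a dict with "color" (420x560x3 uint8, red, green, blue), "K" (3x3 intrinsics, pixels), "R" (3x3) and "t" (3): a world point X has camera coordinates R X + t. Camera axes: x right, y down, z forward; pixel columns grow to the right and rows downward; lengths in mm; the calibration is good to about 2 mm. The wrist camera is an equidistant fisheye: a pixel r from the principal point sees the ray r / f radians off the axis. A picture is of the moment at which its call begins. There is no depth.
- bot.close_job(): hands the job in; it is judged then, once.
The state is a dict: "time": time; "joint_positions": joint angles; "dq": joint speeds; "tau": joint torques, N m; "tool_pos": TCP position; "tcp_rot": TCP orientation; "contact_force": force on the tool from outside, world axes, zero at the start; "moment": the same for the moment, N m; "grip_width": finger opening in mm; "finger_force": force on a finger pad.
Only numpy, scipy, OpenCV 4.12 (cv2) and the standard library are available. Lean on these libraries where they do the work, as an engineer would, in place of code of your own. Each camera call takes 0.05 s, during which the arm holds its last target. There are 200 camera calls.

TASK

On the dividing table that carries the candlestick foot, push the black post of the lever sideways around its arc with the outside of the fingers, without gripping it or pushing hard, until the lever's arm stands centred over the big brass stud on the scale. Come up to the stud from the starting side and do not run past it, as the gear has backlash. Do not touch the polished foot, leave everything else where it stands, and finish clear of the lever.

Things in the scene. Friction and masses are not known exactly. Their poses are not given: they have to be found in the camera images.
- ring (a joint): turning angle of the steel ring (144 mm across) on the round dividing table, rad; 0: the lever points along the base's -x (towards the robot at base yaw 0); positive swings the lever end towards the base's +y; stops at -1.3 and +1.3; starts between -0.18 and 0.18. It turns freely with light friction (about 2 N at the post) and stays where it is left: no spring, no click
- base: fixed dark steel round base of the dividing table, 250 mm across, 25 mm high; origin: centre of its underside, on the ring's turning axis (z, up). White scale strokes lie on the rim. Loose things stand around it; its yaw varies by 0.3 rad either way
- pointer (a point): point on the lever's flat steel arm, 105 mm from the turning axis, 44 mm above the table. The arm (8 mm wide, 8 mm thick, underside 40 mm above the table) runs straight from the ring outwards over the scale and is itself the pointer. The point turns with the ring: its -x runs outwards along the arm's centre line, its y is across the arm
- lever_post (a point): on the axis of the upright black round post at the outer end of the lever, 160 mm from the turning axis; the post is 16 mm across and stands from 40 to 95 mm above the table; this point is 70 mm above the table. It is the place to push, sideways along the arc
- stud_big: the big brass stud, 20 mm across and 10 mm high (the other three are 8 mm across and 4 mm high), fixed on the top of the base about 103 mm from the turning axis; origin: centre of its underside, 25 mm above the table. It may lie on either side of the lever, 0.45 to 1.05 rad from the base's -x direction. The arm passes 5 mm above it without touching
- foot_top (a point): top centre of the polished metal candlestick foot clamped on the middle of the ring, 84 mm across, its top 97 mm above the table; turns with the ring; on the turning axis. Not to be touched
- stud_a: small brass stud, 8 mm across, 4 mm high, on the top of the base about 103 mm from the turning axis; not the goal; origin: centre of its underside
- stud_b: small brass stud, 8 mm across, 4 mm high, on the top of the base about 103 mm from the turning axis; not the goal; origin: centre of its underside
- stud_c: small brass stud, 8 mm across, 4 mm high, on the top of the base about 103 mm from the turning axis; not the goal; origin: centre of its underside
- candlestick: loose brass candlestick, 90 mm across, 155 mm high; bystander, origin at the centre of its underside
- punch_pot: loose dark steel pot of punches, 68 mm across, about 120 mm high; bystander, origin at the centre of its underside
- flask: loose green glass flask, 64 mm across, 170 mm high; bystander, origin at the centre of its underside
- spool: loose wooden spool, 36 mm across, 42 mm high; bystander, origin at the centre of its underside
- collar: loose turned steel collar, 48 mm across, 36 mm high; bystander, origin at the centre of its underside
- hammer: loose hammer lying on the table, about 260 mm long, origin under its middle; bystander
- dish: loose wooden bowl, 150 mm across, 45 mm high; bystander, origin at the centre of its underside

How it is judged (in metres and radians):
At the end, for the whole second after the job is handed in: The centre line of the lever's arm passes within 5 mm of the centre of the big stud, measured across the arm, and the ring is at rest (y of stud_big in the frame of pointer between -0.005 and 0.005 m and velocity of joint ring between -0.02 and 0.02 rad/s); the robot touches nothing.
It fails at once if the arm's centre line ran more than 10 mm past the centre of the big stud ((y of stud_big in the frame of base above 0 m and y of stud_big in the frame of pointer below -0.01 m) or (y of stud_big in the frame of base below 0 m and y of stud_big in the frame of pointer above 0.01 m)).
It fails at once if the lever was gripped or pushed with more than 30 N (contact force between the fingers and ring above 30 N).
It fails at once if the polished foot was touched (contact force between any of ring_c3, ring_c4, ring_c5 and anything else above 0.5 N).
It fails at once if a bystander was moved by more than 15 mm or lifted (distance of any of candlestick, punch_pot, flask, spool, collar, hammer, dish from where it was at the start of the episode above 0.015 m).
It also fails if it takes over 48 s, if anything falls off the work surface, if the arm or the gripper's body presses on something with over 40 N, if the wrist force passes 120 N, or if a joint passes its speed limit or range.

## Working session

There is one attempt and no reset: what is moved stays moved. The work goes in short steps, Python scripts to look and compute and a tool call to move; the robot and the scene stay as the last step left them, time stands still between calls to the robot, and variables do not carry over. Pictures are saved under pics/ and viewed, at most 10 in all, crops included, and the job is handed in when it is done.

```bash
mkdir -p pics; python3 - <<'E'
from plant import bot, capture
import cv2,pickle
d={}
for n in("top","side"):
    c=capture(n);d[n]=c;cv2.imwrite(f"pics/{n}0.png",c["color"][:,:,::-1]);print(n,c["K"].tolist(),c["R"].round(3).tolist(),c["t"].round(1).tolist())
pickle.dump(d,open("cams.pkl","wb"))
o=bot.get_obs();print(o["time"],o["tool_pos"],o["tcp_rot"])
E
```

```text
top [[522.3866774882889, 0.0, 279.6373884530223], [0.0, 522.3866774882889, 207.0517395977887], [0.0, 0.0, 1.0]] [[-0.028, -1.0, -0.003], [-0.994, 0.028, -0.11], [0.11, 0.0, -0.994]] [27.4, 611.3, 1644.5]
side [[391.6048411814715, 0.0, 283.04388512968393], [0.0, 391.6048411814715, 214.58351305965303], [0.0, 0.0, 1.0]] [[-0.999, -0.03, -0.015], [-0.006, 0.581, -0.814], [0.033, -0.813, -0.581]] [588.6, 73.5, 1272.0]
0.1 [131.23914968 508.20934327 404.13995297] [-3.14027621e+00 -1.76231385e-04  2.88878429e+00]
```

View pics/top0.png

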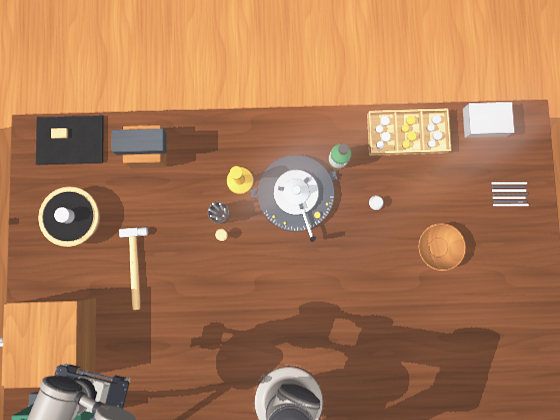

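View pics/side0.png

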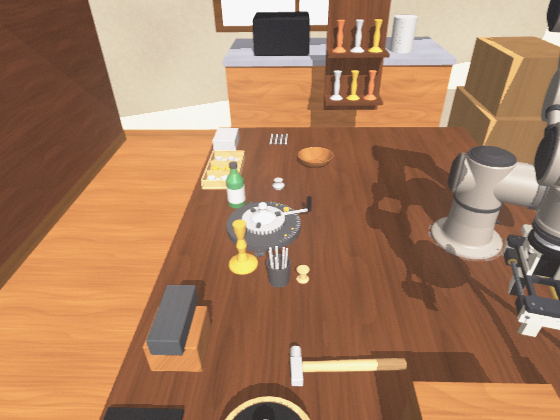

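The top view shows the table at about (297,192), the lever post at about (311,237) and a larger stud at about (317,215). The surroundings are sparse on the lever side. I'll enlarge this area next.

```bash
python3 - <<'E'
import pickle,cv2
d=pickle.load(open("cams.pkl","rb"))
a=cv2.resize(d["top"]["color"][145:250,245:350],(588,588),interpolation=cv2.INTER_CUBIC)
cv2.imwrite("pics/crop.png",a[:,:,::-1])
E
```

```text
(no output)
```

View pics/crop.png

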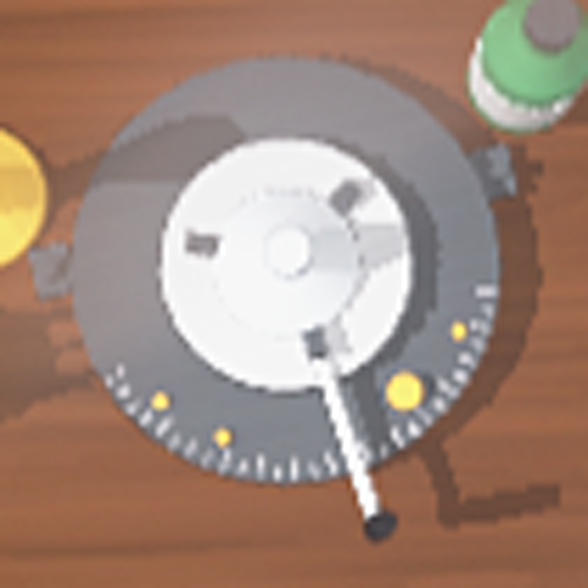

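The crop shows the big stud at (404,391), the post top at (380,524) and the arm running from (332,375) to (373,505). The disc spans x 73–499 and y 57–485. The stud is on the image right (-y), so I push the lever toward -y from its +y side.

```bash
cat > h.py <<'E'
import numpy as np,pickle
d=pickle.load(open("cams.pkl","rb"))
def back(cam,u,v,z):
    c=d[cam];r=c["R"].T@np.linalg.solve(c["K"],[u,v,1]);o=-c["R"].T@c["t"]
    return o+r*(z-o[2])/r[2]
def crop(x,y,z,x0=245,y0=145,s=5.6): return back("top",x0+(x+.5)/s-.5,y0+(y+.5)/s-.5,z)
E
python3 - <<'E'
from h import *
f=lambda *a:crop(*a).round(1)
L,R,T,B=[crop(*p,25) for p in((73,270),(499,270),(286,57),(286,485))]
print("disc",L.round(1),R.round(1),T.round(1),B.round(1)); C=np.array([(T[0]+B[0])/2,(L[1]+R[1])/2]);print("C",C)
st=crop(404,391,35)[:2];post=crop(380,522,95)[:2];k=crop(290,251,97)[:2]
a1=crop(332,375,48)[:2];a2=crop(373,505,48)[:2]
ang=lambda v:np.arctan2(v[1],-v[0])
for n,p in dict(stud=st,post=post,knob=k,a1=a1,a2=a2).items(): print(n,p.round(1),np.linalg.norm(p-C).round(1),ang(p-C).round(3))
print("armdir",ang(a2-a1))
for n,p in dict(a=(160,401),b=(222,437),c=(458,331)).items():
    q=crop(*p,29)[:2]; print(n,q.round(1),np.linalg.norm(q-C).round(1),ang(q-C).round(3))
from plant import bot, capture
o=bot.get_obs();c=capture("wrist");print(c["K"].tolist(),c["t"])
E
```

```text
disc [661.3  80.3  25. ] [ 654.3 -166.    25. ] [783.  -46.8  25. ] [533.4 -39.   25. ]
C [658.20975824 -42.86501697]
stud [ 584.7 -107.9] 98.2 -0.724
post [507.2 -87.9] 157.6 -0.29
knob [658.5 -43.2] 0.4 -2.26
a1 [593.7 -66.4] 68.7 -0.35
a2 [519.2 -87.1] 145.9 -0.308
armdir -0.27146304202765353
a [583.4  31.9] 105.8 0.785
b [561.7  -3.1] 104.4 0.391
c [ 619.  -140.6] 105.3 -1.189
[[325.19226210127806, 0.0, 279.97594674291145], [0.0, 325.19226210127806, 210.2492272985052], [0.0, 0.0, 1.0]] [-524.96167913  -34.16040425  391.25460162]
```

Units first: shifts go in shares of 1000 mm and turns go in shares of 45 degrees. So -225 mm / 1000 = -0.225, -205 mm / 1000 = -0.205.

Request:
shift_gripper:
  ticks:
    - [[0, -0.045, -0.041, 0, 0], [0, -0.09, -0.082, 0, 0], [0, -0.135, -0.123, 0, 0], [0, -0.18, -0.164, 0, 0], [0, -0.225, -0.205, 0, 0]]

```text
time: 0.78
tool_pos: [298.4, 251.8, 404.8]
tcp_rot: [3.141, 0.0, 2.889]
contact_force: [-0.1, -0.4, -0.1]
grip_width: 46.3
finger_force: 0.0
```

Request:
shift_gripper:
  ticks:
    - [[0, -0.045, -0.041, 0, 0], [0, -0.09, -0.082, 0, 0], [0, -0.135, -0.123, 0, 0], [0, -0.18, -0.164, 0, 0], [0, -0.225, -0.205, 0, 0]]

```text
time: 1.4
tool_pos: [465.1, -3.2, 404.7]
tcp_rot: [3.141, 0.0, 2.888]
contact_force: [0.8, 0.2, -0.5]
grip_width: 0.4
finger_force: 0.0
```

Request:
shift_gripper:
  ticks:
    - [[0, -0.017, -0.015, 0, -0.2292], [0, -0.034, -0.03, 0, -0.4584], [0, -0.034, -0.03, 0, -0.6875], [0, -0.034, -0.03, 0, -0.9167], [0, -0.034, -0.03, 0, -0.9549]]

```text
time: 2.02
tool_pos: [489.8, -38.8, 404.5]
tcp_rot: [3.141, -0.0, -2.645]
contact_force: [0.2, -0.5, -0.4]
grip_width: 0.5
finger_force: 0.0
```

```bash
python3 - <<'E'
from plant import bot, capture
import cv2,pickle
o=bot.get_obs();print(o["time"],o["tool_pos"],o["tcp_rot"],o["joint_positions"])
c=capture("wrist");cv2.imwrite("pics/w1.png",c["color"][:,:,::-1]);pickle.dump(c,open("w1.pkl","wb"))
print(-c["R"].T@c["t"],c["R"].round(2).tolist())
E
```

```text
2.025 [489.82590819 -38.81148181 404.45646515] [ 3.14114078e+00 -3.53370093e-04 -2.64458009e+00] [-2.35218746e-01  2.80879144e-01  1.61332383e+00  1.05246882e-04
  1.24795457e+00 -2.30306098e+00]
[420.08040146 -74.50253725 383.71955785] [[-0.48, 0.88, -0.0], [0.84, 0.46, 0.29], [0.25, 0.14, -0.96]]
```

View pics/w1.png

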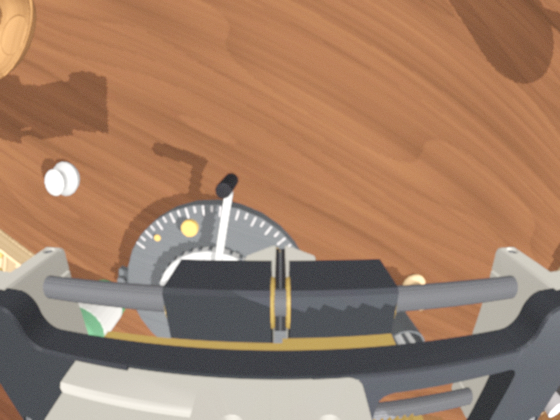

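The wrist view shows the big stud at (190,229), the arm from about (227,197) to (219,258), and the post from (233,178) to (222,190). The fingers are to the right of the lever, which is the +y side.

```bash
cat >> h.py <<'E'
def wray(c,u,v,z):
    K=c["K"];x=(u-K[0,2])/K[0,0];y=(v-K[1,2])/K[1,1];r=np.hypot(x,y)
    q=np.array([np.sin(r)*x/r,np.sin(r)*y/r,np.cos(r)]);o=-c["R"].T@c["t"];q=c["R"].T@q
    return (o+q*(z-o[2])/q[2])[:2]
ang=lambda v:np.arctan2(v[1],-v[0])
E
python3 - <<'E'
from h import *
import cv2
c=pickle.load(open("w1.pkl","rb"));im=c["color"].astype(int)
# brass blobs
m=((im[:,:,0]-im[:,:,2]>80)&(im[:,:,1]-im[:,:,2]>60)).astype('u1')
for name,I,f in (("w",m,lambda u,v,z:wray(c,u,v,z)),("t",None,None)):
    if I is None:
        t=d["top"]["color"].astype(int);I=((t[:,:,0]-t[:,:,2]>80)&(t[:,:,1]-t[:,:,2]>70)).astype('u1');f=lambda u,v,z:back("top",u,v,z)[:2]
    n,l,s,ce=cv2.connectedComponentsWithStats(I)
    for i in range(1,n):
        p=f(*ce[i],30);
        if s[i,4]<400 and np.linalg.norm(p-[658,-43])<130:
            z=35 if s[i,4]>(100 if name=="w" else 20) else 29; p=f(*ce[i],z)
            print(name,ce[i].round(1),s[i,4],p.round(1),np.linalg.norm(p-[658.2,-42.9]).round(1),ang(p-[658.2,-42.9]).round(3))
# arm centre per row
P=[]
for r in range(204,250,4):
    row=im[r,205:245].min(1);w=np.where(row>150)[0]
    if len(w): u=205+w.mean();p=wray(c,u,r,48);P.append(p);print(r,w.min()+205,w.max()+205,p.round(1))
P=np.array(P);print(ang(P[0]-P[-1]))
print("posttop",wray(c,222,191,95))
E
```

```text
w [189.2 227.7] 226 [ 581.2 -108.1] 100.9 -0.703
w [156.6 237.4] 30 [ 616.5 -141. ] 106.6 -1.169
w [272.  303.1] 140 [624.2  24.6] 75.5 1.104
w [287.8 303. ] 155 [614.5  41.9] 95.4 1.095
t [326.5 203.5] 4 [ 619.6 -141. ] 105.4 -1.196
t [316.7 214.6] 29 [ 584.1 -107.8] 98.5 -0.72
t [273.4 216.2] 5 [583.4  31.1] 105.3 0.78
t [284.5 222.5] 4 [562.1  -3.9] 103.7 0.385
204 222 231 [529.8 -80.9]
208 210 231 [536.6 -84. ]
212 205 244 [536.3 -74. ]
216 216 244 [540.2 -71.6]
220 216 244 [544.4 -69.6]
224 214 244 [549.1 -68.6]
228 215 244 [553.1 -66.1]
232 213 244 [557.9 -65. ]
236 214 244 [561.9 -62.5]
240 212 244 [566.8 -61.4]
244 216 244 [570.1 -57.3]
248 205 244 [576.7 -59. ]
-0.4373953053052397
posttop [505.25123502 -89.21433123]
```

In the tool's units: 168 mm / 1000 = 0.168, 126 mm / 1000 = 0.126.

Request:
shift_gripper:
  ticks:
    - [[0, 0.002, 0, 0.042, 0], [0, 0.005, 0, 0.084, 0], [0, 0.008, 0, 0.126, 0], [0, 0.011, 0, 0.168, 0], [0, 0.011, 0, 0.168, 0]]

```text
time: 2.7
tool_pos: [479.1, -43.7, 234.5]
tcp_rot: [3.137, -0.005, -2.647]
contact_force: [0.7, 0.0, 0.3]
grip_width: 0.2
finger_force: 0.0
```

Request:
shift_gripper:
  ticks:
    - [[0, 0, -0.005, 0, 0], [0, 0, -0.01, 0, 0], [0, 0, -0.015, 0, 0], [0, 0, -0.018, 0, 0], [0, 0, -0.018, 0, 0]]

```text
time: 3.32
tool_pos: [488.9, -60.0, 236.9]
tcp_rot: [-3.141, 0.0, -2.645]
contact_force: [-0.2, -0.1, 0.4]
grip_width: 0.1
finger_force: 0.0
```

```bash
python3 - <<'E'
from plant import bot, capture
import cv2
c=capture("wrist");cv2.imwrite("pics/w2.png",c["color"][:,:,::-1])
E
```

```text
(no output)
```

View pics/w2.png

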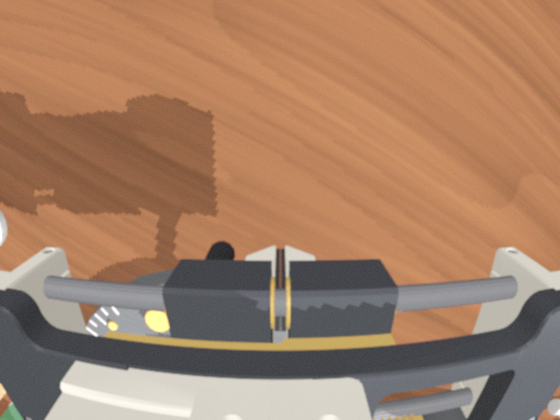

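The post (221,253) sits just left of the finger edge (about 247), with the fingers' outside facing it. Now a slow push.

In the tool's units: -20 mm / 1000 = -0.02, -16 mm / 1000 = -0.016.

Request:
shift_gripper:
  ticks:
    - [[0, 0, -0.004, 0, 0], [0, 0.001, -0.008, 0, 0], [0, 0.001, -0.012, 0, 0], [0, 0.002, -0.016, 0, 0], [0, 0.002, -0.02, 0, 0]]

```text
time: 4.0
tool_pos: [496.4, -78.5, 236.5]
tcp_rot: [3.141, -0.001, -2.645]
contact_force: [-1.8, 0.8, -0.2]
grip_width: 0.3
finger_force: 1.0
```

Request:
shift_gripper:
  ticks:
    - [[0, 0, -0.004, 0, 0], [0, 0, -0.008, 0, 0], [0, 0.001, -0.012, 0, 0], [0, 0.001, -0.016, 0, 0], [0, 0.001, -0.02, 0, 0]]

```text
time: 4.62
tool_pos: [505.3, -96.7, 236.7]
tcp_rot: [3.141, -0.0, -2.644]
contact_force: [-2.2, 0.7, -0.2]
grip_width: 0.4
finger_force: 0.9
```

```bash
python3 - <<'E'
from plant import bot, capture
import cv2,pickle
d={}
for n in("top","wrist"):
    d[n]=capture(n)
pickle.dump(d,open("p3.pkl","wb"))
a=cv2.resize(d["top"]["color"][145:250,245:350],(400,400),interpolation=cv2.INTER_CUBIC)
b=cv2.resize(d["wrist"]["color"][200:350,60:260],(400,300))
cv2.imwrite("pics/p3.png",cv2.hconcat([a,cv2.copyMakeBorder(b,0,100,0,0,0)])[:,:,::-1])
E
```

```text
(no output)
```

View pics/p3.png

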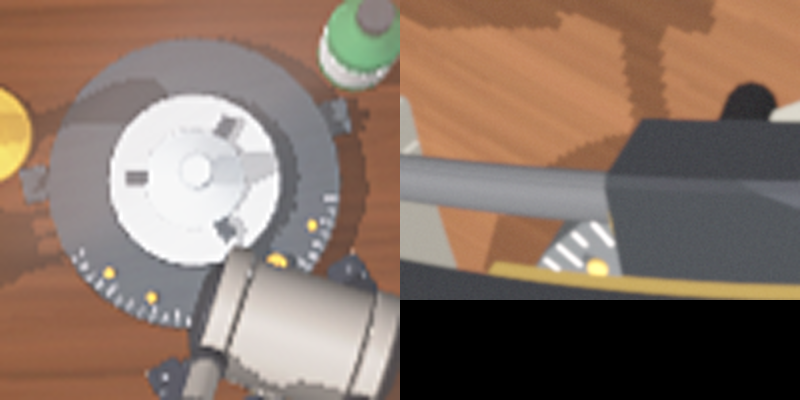

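Contact is about 2 N and the tool is where the prediction for θ ≈ −0.50 puts it. I'll push to about −0.64, then back off and look.

In the tool's units: -22 mm / 1000 = -0.022, -19 mm / 1000 = -0.019.

Request:
shift_gripper:
  ticks:
    - [[0, 0, -0.005, 0, 0], [0, -0.001, -0.01, 0, 0], [0, -0.001, -0.015, 0, 0], [0, -0.002, -0.019, 0, 0], [0, -0.002, -0.022, 0, 0]]

```text
time: 5.35
tool_pos: [517.7, -115.0, 236.7]
tcp_rot: [-3.141, 0.0, -2.644]
contact_force: [-0.2, 2.4, 0.1]
grip_width: 0.7
finger_force: 0.8
```

Request:
shift_gripper:
  ticks:
    - [[0, 0, 0, 0, 0], [0, 0, 0.008, 0, 0], [0, 0, 0.02, 0, 0], [0, 0, 0.02, -0.05, 0], [0, 0, 0.02, -0.1, 0]]

```text
time: 5.98
tool_pos: [507.4, -96.2, 337.6]
tcp_rot: [3.14, -0.001, -2.644]
contact_force: [0.6, 0.3, -0.7]
grip_width: 0.5
finger_force: 0.0
```

Request:
shift_gripper:
  ticks:
    - [[0, 0, 0.03, -0.05, 0], [0, 0, 0.06, -0.06, 0], [0, 0, 0.06, -0.06, 0]]

```text
time: 6.35
tool_pos: [478.2, -42.6, 398.0]
tcp_rot: [-3.14, 0.002, -2.642]
contact_force: [-0.4, -0.3, -0.7]
grip_width: 0.4
finger_force: 0.0
```

```bash
python3 - <<'E'
from plant import bot, capture
import cv2,pickle
d={}
for n in("top","wrist"):
    d[n]=capture(n)
pickle.dump(d,open("p4.pkl","wb"))
a=cv2.resize(d["top"]["color"][145:250,245:350],(400,400),interpolation=cv2.INTER_CUBIC)
b=cv2.resize(d["wrist"]["color"][140:290,60:260],(400,300))
cv2.imwrite("pics/p4.png",cv2.hconcat([a,cv2.copyMakeBorder(b,0,100,0,0,0)])[:,:,::-1])
E
```

```text
(no output)
```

View pics/p4.png

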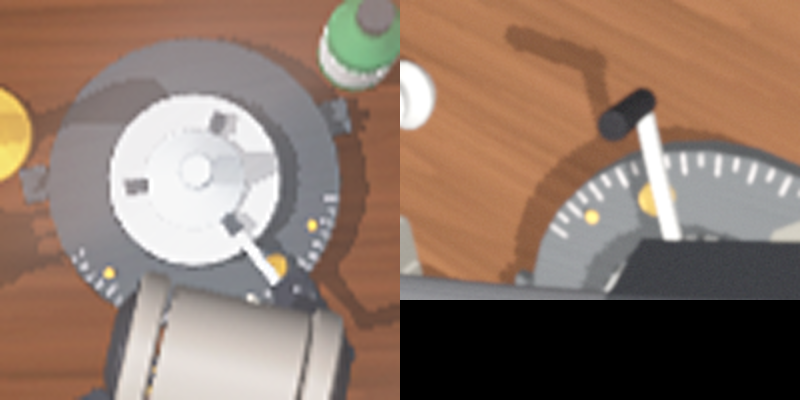

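The arm now sits just to the +y side of the stud. In the wrist crop it covers the stud's right half. I'll measure the remaining angle.

```bash
python3 - <<'E'
from h import *
import cv2
from scipy.optimize import least_squares
dd=pickle.load(open("p4.pkl","rb"));c=dd["wrist"];im=c["color"].astype(int)
P=[];S=[]
for r in range(202,258,2):
    lo=im[r,150:220]
    w=np.where((lo.min(1)>185))[0]+150
    w=w[(w>182)&(w<205)]
    if len(w): 
        p=wray(c,w.mean(),r,48);P.append(p);print(r,w.min(),w.max(),p.round(1),end=' ')
    g=np.where((lo[:,0]-lo[:,2]>70)&(lo[:,1]-lo[:,2]>50)&(np.arange(150,220)>170))[0]+150
    if len(g) and r>225: S.append(wray(c,g.min()-.5,r,35));print('stud',g.min(),g.max(),end='')
    print()
P=np.array(P);vx,vy,x0,y0=cv2.fitLine(P.astype('f4'),cv2.DIST_HUBER,0,.01,.01).ravel()
if vx>0:vx,vy=-vx,-vy
print("arm",ang(np.array([vx,vy])),x0,y0)
S=np.array(S);q=least_squares(lambda q:np.linalg.norm(S-q,axis=1)-10,[585,-108]).x
C=np.array([658.2,-42.9]);n=np.array([-vy,vx]);print("stud",q,ang(q-C),np.linalg.norm(q-C),"offset",(q-[x0,y0])@n,"axis offset",(C-[x0,y0])@n)
t=wray(c,165.5,201.5,95);print("post",t,ang(t-C),np.linalg.norm(t-C))
E
```

```text
202 183 187 [ 536.9 -126.9] 
204 183 187 [ 538.9 -126. ] 
206 183 188 [ 540.7 -124.6] 
208 183 188 [ 542.8 -123.7] 
210 183 189 [ 544.6 -122.2] 
212 183 189 [ 546.7 -121.3] 
214 183 190 [ 548.5 -119.9] 
216 183 201 [ 549.7 -117.4] 
218 183 203 [ 549.8 -112.8] 
220 183 203 [ 551.9 -111.9] 
222 183 203 [ 553.9 -110.7] 
224 183 203 [ 556.1 -110. ] 
226 184 203 [ 558.4 -109.2] 
228 184 193 [ 562.3 -111.4] 
230 185 194 [ 563.9 -109.5] 
232 185 194 [ 566.1 -108.5] stud 183 184
234 185 194 [ 568.3 -107.6] stud 182 184
236 186 195 [ 569.9 -105.6] stud 180 185
238 186 195 [ 572.1 -104.7] stud 180 185
240 187 196 [ 573.7 -102.7] stud 179 186
242 188 196 [ 575.7 -101.3] stud 180 186
244 188 197 [577.6 -99.8] stud 181 187
246 188 197 [579.9 -98.8] stud 184 187
248 189 198 [581.6 -96.9] 
250 189 198 [583.9 -95.9] 
252 190 198 [585.9 -94.4] 
254 190 199 [587.9 -92.9] 
256 191 199 [589.9 -91.4] 
arm -0.58517176 559.6969 -111.87077
stud [ 582.68349074 -108.52693802] -0.7154449718211374 100.04817921828347 offset 9.908994819525633 axis offset -3.087765587361326
post [ 527.32903098 -137.39595021] -0.6253746943196056 161.4208633888876
```

Arm at θ ≈ −0.62, stud at about −0.712, leaving roughly 9.5 mm at the stud. That is 14 mm more of push from the last contact pose.

In the tool's units: 160 mm / 1000 = 0.16, 110 mm / 1000 = 0.11.

Request:
shift_gripper:
  ticks:
    - [[0, 0, -0.03, 0.01, 0], [0, 0, -0.06, 0.06, 0], [0, 0, -0.06, 0.11, 0], [0, -0.001, -0.06, 0.16, 0], [0, -0.001, -0.06, 0.16, 0]]

```text
time: 7.08
tool_pos: [507.5, -96.9, 232.7]
tcp_rot: [3.134, -0.007, -2.645]
contact_force: [0.8, 0.0, -0.2]
grip_width: 0.5
finger_force: 0.0
```

Request:
shift_gripper:
  ticks:
    - [[0, 0, -0.006, 0, 0], [0, 0, -0.012, 0, 0], [0, 0, -0.017, 0, 0], [0, 0, -0.02, 0, 0], [0, -0.001, -0.023, 0, 0]]

```text
time: 7.7
tool_pos: [520.5, -116.5, 237.0]
tcp_rot: [3.141, -0.0, -2.644]
contact_force: [-1.8, 0.7, 0.2]
grip_width: 0.5
finger_force: 0.8
```

Request:
shift_gripper:
  ticks:
    - [[0, 0, -0.003, 0, 0], [0, -0.001, -0.006, 0, 0], [0, -0.001, -0.009, 0, 0], [0, -0.001, -0.011, 0, 0], [0, -0.001, -0.011, 0, 0]]

```text
time: 8.32
tool_pos: [526.9, -125.8, 236.7]
tcp_rot: [-3.141, 0.0, -2.644]
contact_force: [0.0, 0.2, -0.3]
grip_width: 0.4
finger_force: 0.2
```

Request:
shift_gripper:
  ticks:
    - [[0, 0, 0.008, 0, 0], [0, 0, 0.02, 0, 0], [0, 0, 0.02, -0.05, 0], [0, 0, 0.02, -0.1, 0], [0, 0, 0.05, -0.15, 0]]

```text
time: 8.95
tool_pos: [502.7, -81.7, 388.2]
tcp_rot: [-3.141, 0.0, -2.646]
contact_force: [1.0, -0.1, -0.8]
grip_width: 0.7
finger_force: 0.0
```

Request:
shift_gripper:
  ticks:
    - [[0, 0.03, 0.04, -0.01, 0], [0, 0.06, 0.04, -0.01, 0], [0, 0.06, 0.04, -0.01, 0]]

```text
time: 9.32
tool_pos: [429.4, -74.7, 397.1]
tcp_rot: [-3.141, 0.0, -2.645]
contact_force: [0.1, -0.2, 0.5]
grip_width: 0.6
finger_force: 0.0
```

```bash
python3 - <<'E'
from plant import bot, capture
import cv2,pickle
d={}
for n in("top","wrist"):
    d[n]=capture(n)
pickle.dump(d,open("p5.pkl","wb"))
a=cv2.resize(d["top"]["color"][145:250,245:350],(400,400),interpolation=cv2.INTER_CUBIC)
b=cv2.resize(d["wrist"]["color"][140:290,60:260],(400,300))
cv2.imwrite("pics/p5.png",cv2.hconcat([a,cv2.copyMakeBorder(b,0,100,0,0,0)])[:,:,::-1])
E
```

```text
(no output)
```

View pics/p5.png

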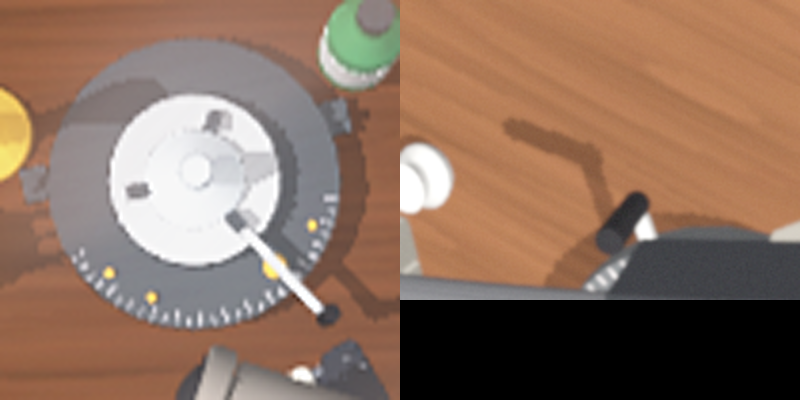

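The top view is clear now: the arm crosses the stud, with the stud showing a little more on the lower left. I'll measure precisely.

```bash
python3 - <<'E'
from h import *
import cv2
t=pickle.load(open("p5.pkl","rb"))["top"]["color"].astype(float)
C=np.array([658.4,-43.0])
o=-d["top"]["R"].T@d["top"]["t"];print("cam",o.round())
# sample profiles across the arm in world coords at z=48, min channel
def pix(X):
    q=d["top"]["K"]@(d["top"]["R"]@X+d["top"]["t"]);return q[:2]/q[2]
def prof(img,th,rho,s,z):
    e=np.array([-np.cos(th),np.sin(th)]);n=np.array([np.sin(th),np.cos(th)])  # n: towards +theta
    P=np.array([pix(np.r_[C+rho*e+k*n,z]) for k in s]).astype('f4')
    return cv2.remap(img.astype('f4'),P[None,:,0],P[None,:,1],cv2.INTER_LINEAR)[0]
s=np.arange(-16,16.1,.5)
for th in(-.72,):
  R=[]
  for rho in list(range(76,90,2))+list(range(118,150,2)):
    p=prof(t,th,rho,s,48)[:,2];w=np.clip(p-150,0,None)   # blue: arm white, stud yellow dark
    if w.sum()>0: R.append((rho,(w*s).sum()/w.sum()))
  R=np.array(R);print(R.round(1).tolist());k=np.polyfit(R[:,0],R[:,1],1)
  print("arm ang",th+k[0],"offset at 103",np.polyval(k,103),"at 0",k[1])
# stud from first picture, same camera: z=35
t0=d["top"]["color"].astype(float);y=np.clip(t0[...,0]-t0[...,2]-60,0,None)
u,v=np.meshgrid(range(560),range(420));m=(abs(u-317)<6)&(abs(v-214.6)<6);y=y*m
cc=np.array([(y*u).sum(),(y*v).sum()])/y.sum()
for z in(33,35):
  q=back("top",*cc,z)[:2];e=np.array([-np.cos(.72),-np.sin(.72)]);n=np.array([-np.sin(.72),np.cos(.72)])
  print("stud",cc,q,"rho",(q-C)@e,"offset",(q-C)@n)
E
```

```text
cam [ 428.   10. 1702.]
[[76.0, -0.9], [78.0, -0.5], [80.0, -1.0], [82.0, -0.6], [84.0, -0.8], [86.0, -0.6], [88.0, -0.4], [118.0, 2.5], [120.0, 2.4], [122.0, 0.0], [124.0, -0.1], [126.0, -0.3], [128.0, -0.3], [130.0, -0.0], [132.0, -0.5], [134.0, -0.1], [136.0, -0.6], [138.0, -0.2], [140.0, -0.5], [142.0, -0.4], [144.0, -0.6], [146.0, -0.8], [148.0, -0.2]]
arm ang -0.7137825070404121 offset at 103 -0.280576414764941 at 0 -0.920978189602484
stud [316.77047523 214.50202224] [ 584.55498611 -108.13543491] rho 98.46641189279728 offset -0.27692287686681133
stud [316.77047523 214.50202224] [ 584.3669268  -107.99360126] rho 98.51427302474181 offset -0.04628809926508168
```

The top camera puts the arm's centre line within about 0.5 mm of the stud's centre. The slight lopsidedness in the picture is parallax. The gripper is well clear, so I'm handing in.

```bash
python3 -c "
from plant import bot, capture
print(bot.close_job())"
```

```text
the job is handed in; nothing more can be done
None
```

The lever's arm stands over the big brass stud, about 0.5 mm off centre by my top-camera measurement. I brought it up from the starting side with a light push (about 2 N at the readings), lifted the gripper clear and handed the job in at about 9.5 s; no verdict was returned.

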